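Take a moisture reading on the pencilled circle

ROBOT

A 7-joint arm with a two-finger parallel gripper is mounted at the origin on the work surface. World frame = base frame: x ahead of the robot, y to its left, z up, the work surface at z = 0. Lengths are in m, angles in rad, forces in N, time in s.
With the tool pointing down it reaches from about 0.35 to 0.9 m from the base axis. Payload 8.1 kg.
Tool frame: the origin (TCP) lies on the centre line of the jaws, within the pads' length; the fingertips stand 14 mm ahead of it and the grasp point (between the pads) lies 5 mm behind it; z points along the fingers, y is the direction in which the jaws open and shut (so a half turn about z gives the same grasp; the last joint's range is limited). The gripper opens to 92 mm and grips with 3 to 60 N. Pads are 19 mm wide; open, the fingers measure 130 mm over their backs; the gripper's body (75 mm by 190 mm) begins 47 mm behind the grasp point.
Start: joints at [1.236, 0.434, 0.025, 1.573, -0.012, 1.134, -0.075], TCP at [0.144, -0.608, 0.241] pointing down, gripper open.
Joint ranges: [-2.62, 2.62], [-0.44, 2.09], [-1.27, 1.32], [0.08, 2.57], [-1.32, 4.46], [0.12, 2], [-2.74, 2.74]. Speed limits (rad/s): [2.22, 2.22, 3.01, 3.01, 3.14, 3.14, 3.14].

INTERFACE

Orientations are given as a rotation vector (axis times angle).
In Python, from cell import bot, vision, hand_in gives the robot as it stands.
- The arm moves only by the tool play_rows, never from a script. Its argument "moves" is a list of rows, each an object with "slide": the shift along the tool's x, y, z in m, a list of three; "twist": the turn about the tool's z in degrees. A call has 1 to 10 rows; each row shifts and turns the pose as measured when the row begins, along the tool's axes as they then stand; what a row does not reach is not made up. A row lasts 1/12 s, in which the tool goes at most 41.7 mm and 7.16 degrees, less where a joint would pass 70% of its speed; a pose out of reach is approached as far as the arm can. A call is refused whole if a number of a shift passes 0.0417 or a number of a turn 7.16, either way. A call with a gripper value outside its range is refused whole. "gripper" is the finger opening in m, from 0 to 0.0918, set as the call begins (left out, the last holds). The fingers move at their own pace and stop on an object; the grip force is fixed at half the most. Time passes only in rows, so rows that do not move let the fingers close. It gives the time, the measured TCP pose, the force and the opening at its end, in the units of the state.
- bot.observe(): the state, without advancing time (a new reading comes with each control period).
- vision.read_camera(name): name is "side" or "top"; returns a dict with "frame" (420x560x3 uint8, red, green, blue), "intrinsics" (3x3 intrinsics, pixels), "k1" (the pictures are not rectified: a ray, as slopes to the right and down, at radius r is drawn at 1 + k1 r^2 times it, then the intrinsics apply), "rvec" (rotation vector, rad) and "tvec" (3), from world to camera coordinates, as OpenCV has them. Camera axes: x right, y down, z forward; pixel columns grow to the right and rows downward; lengths in m; the calibration is good to about 2 mm. A picture is of the moment at which its call begins. There is no depth.
- hand_in(): hands the job in, once; it reports no verdict.
Trained networks look in a picture, given as the dict that the camera call returned (one of the last four; its "shot" number tells which), for a name from the list of things; names that differ only in an ending like _2 or _b are one class to them, and where a whole thing is asked for, a point or a joint stands for the part that bears it (a point fixed in the world has none). Each returns a list of dicts, best first, with "confidence" (0 to 1); they miss things now and then, are a little off and sometimes report something else, mostly with a low value. They report only what shows in the picture. A call takes as long as a camera call. They do not tell look-alikes from the thing itself.
- vision.outline_of(picture, label): "region" (420x560 bool, what is visible of it).
- vision.place_of(picture, label): "location" ([x, y, z] in m, in world coordinates, good to about 4 mm: a listed point, or the origin of a listed thing).
The state is a dict: "time_s": time; "qpos": joint angles; "dq": joint speeds; "tau": joint torques, N m; "tcp_pos": TCP position; "eef_rot": TCP orientation; "ft_force": force on the tool from outside, world axes, zero at the start; "ft_torque": the same for the moment, N m; "width": finger opening in m.
Only numpy, scipy, OpenCV 4.12 (cv2) and the standard library are available. Lean on these libraries where they do the work, as an engineer would, in place of code of your own. Each camera call takes 0.05 s, during which the arm holds its last target.

TASK

Lift the moisture probe up and off its forked hook and hold its sprung tip inside the pencilled circle on the sloping chair rail blank, with the probe square to the sloping face and pressed gently, so that the tip is about half-way in. Press only at the circle and never hard, and do not disturb the other things on the bench. Finish while still holding the probe there: do not let go of it or put it down.

Things in the scene. Friction and masses are not known exactly. Their poses are not given: they have to be found in the camera images.
- handle (a point): Centre of the square black plastic handle (26 x 26 x 70 mm, flat sides along its x and y, small display on its -x side) of the moisture probe, which hangs upright in a forked hook. z points up along the probe. Below the handle: a steel collar, underside 42 mm below this point, resting on the fork. The tip's end, when fully out, lies 162 mm below this point on the axis.
- probe: The moisture probe, 197 mm long, about 0.2 kg: handle on top, steel collar 38 mm across and 7 mm thick, aluminium barrel 14 mm thick and 95 mm long, sprung tip below. Origin: on its axis at the end of the tip when fully out; z along the probe from tip to handle.
- tip (a point): End of the sprung tip: a steel rod 6 mm thick ending in an 8 mm ball that sticks 25 mm out of the barrel and slides in against a spring.
- plunger (a joint): How far the sprung tip is pushed in, in m: 0 fully out, 0.012 fully in against its stop. It takes about 1.5 N to start and 7.5 N at the stop (500 N/m), 4.5 N at half-way (0.006).
- stand: Fixed stand: dark wooden base 150 x 120 x 15 mm; a round steel post 58 mm from the origin on its +x side carries the forked hook. Origin: under the fork's middle, on the table; z up. The fork's two prongs (8 mm thick, 26 mm apart centre to centre) run along the stand's x, are open to its -x side, and turn up at their ends 34 mm from the middle.
- fork (a point): Point midway between the prongs, level with their tops, 154 mm above the table, where the collar's underside rests; axes as the stand's. The upturned ends rise 10 mm higher than this: lift the collar more than that before drawing it off to the stand's -x side, or lift the probe straight up and out.
- workpiece: Pale chair rail blank, a board 120 x 220 x 30 mm, fixed on a sloping rest (plywood base 170 x 240 mm, dark stop bar along its low front edge). Origin: middle of the board's underside; x up the slope, y along the board, z square out of its top face, which slopes 20 degrees (0.35 rad), low side to the robot. It bears a scribed line, a dark mortise, a pencilled circle and a pencilled cross.
- spot (a point): Centre of the pencilled circle (24 mm across) on the board's top face, 45 mm from the middle of the board on its +y side (the cross is as far on the other side). Axes as the board's: z is square out of the face.
- offcut: Bystander: offcut block of brown wood 50 x 80 x 30 mm, lying in front of the sloping rest. Origin: underside centre; leave it alone.
- pencil: Bystander: flat carpenter's pencil 160 x 14 x 8 mm, lying in front of the hook stand. Origin: underside centre; leave it alone.
- mallet: Bystander: wooden mallet, 280 mm long, 80 mm high, lying at the left. Origin: underside centre; leave it alone.
- chisel: Bystander: chisel 230 mm long lying across behind the middle of the work area. Origin: underside centre; leave it alone.
- tape: Bystander: grey tape measure 68 x 36 x 66 mm, standing between the rest and the stand. Origin: underside centre; leave it alone.
- rail_part: Bystander: loose mortised chair rail 260 x 50 x 35 mm, lying at the right. Origin: underside centre; leave it alone.
Not all that is in view belongs to the job. There is more than one size of the probe; the job needs the smallest.

How it is judged:
On the way, in this order (a step that is already met when the one before it is completed fails the run):
1. the probe is lifted off the fork and carried by the gripper clear of it (contact force between the fingers and probe above 1 N and contact force between probe and stand below 0.05 N and distance between probe and stand above 0.08 m and height (world z) of probe above 0.035 m and contact force between probe and workpiece below 0.05 N), for 0.2 s.
2. the tip is pressed lightly inside the circle, square to the face (contact force between probe and workpiece above 1.5 N and distance between tip and spot below 0.012 m and angle between the z axis of probe and the z axis of workpiece, either way round below 0.14 rad and value of joint plunger above 0.0025 m), for 0.2 s.
At the end, for the whole second after the job is handed in: Probe still held, off its stand, at rest; tip end within 12 mm of the circle's centre; axis within 0.14 rad (8 deg) of square to the face; tip pushed in 2.5 to 9.5 mm; 1.5 to 8 N on the board; every bystander within 30 mm of its start (all of step 2 and contact force between the fingers and probe above 1 N and contact force between probe and stand below 0.05 N and contact force between probe and workpiece below 8 N and value of joint plunger below 0.0095 m and linear speed of probe below 0.01 m/s and distance of each of offcut, pencil, mallet, chisel, tape, rail_part from where it was at the start of the episode below 0.03 m); the arm keeps its last pose, push and grip.
It fails at once if the probe is pressed hard on the board (over 15 N) (contact force between probe and workpiece above 15 N).
It fails at once if the tip is pressed on the face away from the circle (more than 20 mm from its centre) (contact force between probe and workpiece above 1 N and distance between tip and spot above 0.02 m).
It fails at once if a bystander is pushed more than 30 mm (distance of any of offcut, pencil, mallet, chisel, tape, rail_part from where it was at the start of the episode above 0.03 m).
It also fails if it takes over 50 s, if anything falls off the work surface, if the arm or the gripper's body presses on something with over 40 N, if the wrist force passes 120 N, or if a joint passes its speed limit or range.

## Working session

There is one attempt and no reset: what is moved stays moved. The work goes in short steps, Python scripts to look and compute and a tool call to move; the robot and the scene stay as the last step left them, time stands still between calls to the robot, and variables do not carry over. Pictures are saved under pics/ and viewed, and the job is handed in when it is done.

Besides the shell and the picture viewer there is one more tool, called after "Request:" as name([rows], argument=value, ...), one row to a line, values as JSON. play_rows: Moves the arm, as the interface text tells. Its arguments: {"type":"object","properties":{"moves":{"type":"array","items":{"type":"object","properties":{"slide":{"type":"array","items":{"type":"number"}},"twist":{"type":"number"}}}},"gripper":{"type":"number"}},"required":["moves"]}

```bash
mkdir -p pics; ls
cat > h.py <<'E'
import numpy as np, cv2
from cell import bot, vision, hand_in
from scipy.spatial.transform import Rotation as R
def save(p,n):
    cv2.imwrite('pics/'+n, cv2.cvtColor(np.ascontiguousarray(p['frame']),cv2.COLOR_RGB2BGR))
def proj(p,X):
    X=np.atleast_2d(X).astype(float)
    d=np.array([p['k1'],0,0,0,0],float)
    return cv2.projectPoints(X,np.array(p['rvec'],float),np.array(p['tvec'],float),np.array(p['intrinsics'],float),d)[0][:,0]
def ray(p,uv):
    d=np.array([p['k1'],0,0,0,0],float)
    n=cv2.undistortPoints(np.array([[uv]],float),np.array(p['intrinsics'],float),d)[0,0]
    Rm=cv2.Rodrigues(np.array(p['rvec'],float))[0]; t=np.array(p['tvec'],float).ravel()
    v=Rm.T@np.array([n[0],n[1],1]); return -Rm.T@t, v/np.linalg.norm(v)
def tri(rays):
    A=np.zeros((3,3));b=np.zeros(3)
    for o,v in rays:
        P=np.eye(3)-np.outer(v,v);A+=P;b+=P@o
    X=np.linalg.solve(A,b)
    return X,[float(np.linalg.norm((np.eye(3)-np.outer(v,v))@(X-o))) for o,v in rays]
E
python3 - <<'E'
from h import *
np.set_printoptions(precision=4,suppress=True)
for c in ['side','top']:
    p=vision.read_camera(c); save(p,c+'0.png')
    print(c, ray(p,(280,210)))
    for l in ['handle','probe','tip','stand','fork','workpiece','spot','offcut','tape','pencil']:
        print(l,[(np.round(d['location'],4).tolist(),round(d['confidence'],2)) for d in vision.place_of(p,l)])
s=bot.observe();print(s)
E
```

```text
pics
side (array([0.3499, 0.8725, 0.8674]), array([ 0.1883, -0.7549, -0.6283]))
handle [([0.6874, 0.2698, 0.2162], 0.93), ([0.5308, 0.1061, 0.2179], 0.86), ([0.541, 0.2271, 0.1955], 0.55)]
probe [([0.5412, 0.2286, 0.0342], 0.88), ([0.5335, 0.1056, 0.0005], 0.69), ([0.6833, 0.2683, -0.0004], 0.59)]
tip [([0.5412, 0.2252, 0.1572], 0.54), ([0.6856, 0.2676, -0.0019], 0.49)]
stand [([0.5419, 0.2253, 0.0009], 0.55), ([0.5384, 0.2267, 0.0339], 0.54), ([0.5724, -0.0067, -0.0029], 0.21)]
fork [([0.5401, 0.224, 0.155], 0.98), ([0.5428, 0.2263, 0.035], 0.73), ([0.3725, -0.2474, 0.0012], 0.19)]
workpiece [([0.5069, -0.2409, 0.0491], 0.57), ([0.5422, 0.2284, 0.0317], 0.19)]
spot [([0.4831, -0.2036, 0.0823], 0.63)]
offcut [([0.3697, -0.2508, 0.0022], 0.79)]
tape [([0.5693, -0.0047, 0.0001], 0.77)]
pencil [([0.4235, 0.2428, -0.0005], 0.72)]
top (array([ 0.2965, -0.0065,  1.5243]), array([ 0.2122,  0.0015, -0.9772]))
handle [([0.5301, 0.0987, 0.2162], 0.8), ([0.6857, 0.2678, 0.2159], 0.62), ([0.538, 0.2227, 0.2003], 0.56)]
probe [([0.6836, 0.265, 0.0002], 0.93), ([0.532, 0.1015, -0.0015], 0.56), ([0
[... 215 characters left out ...]
203, 0.0864], 0.8), ([0.5068, -0.2414, 0.0545], 0.7)]
offcut [([0.3717, -0.2497, -0.003], 0.77)]
tape [([0.5699, -0.0104, -0.0015], 0.87)]
pencil [([0.4202, 0.2466, 0.0029], 0.76), ([0.4995, -0.495, 0.0009], 0.39)]
{'time_s': 1.1, 'qpos': array([ 1.2364,  0.4345,  0.025 ,  1.5732, -0.0116,  1.134 , -0.0751]), 'dq': array([-0.0009,  0.0008,  0.0012,  0.0014,  0.0013, -0.0017,  0.0019]), 'tau': array([ -0.0001, -66.7664,   0.984 , -31.4799,  -0.0607,   0.0327,
         0.0001]), 'tcp_pos': array([ 0.1436, -0.6083,  0.2407]), 'eef_rot': array([-3.1205, -0.3631,  0.    ]), 'ft_force': array([ 0.1107, -0.3332,  0.9773]), 'ft_torque': array([-0.0187,  0.0037,  0.0271]), 'width': 0.091878363421161}
```

View pics/side0.png

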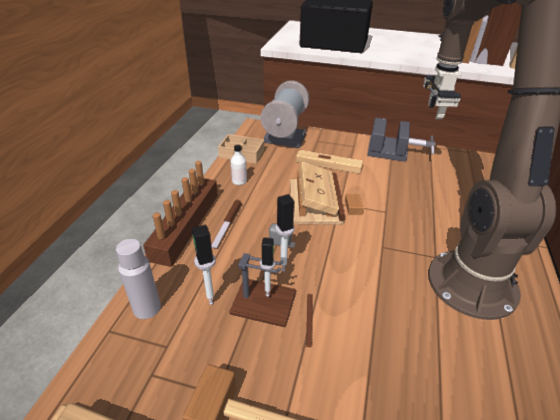

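View pics/top0.png

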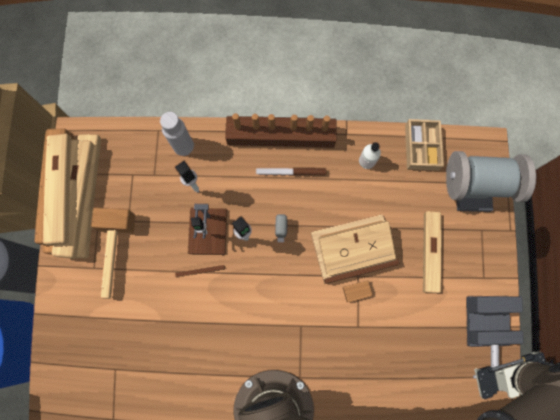

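Run:
```python
import cv2
a=cv2.imread('pics/side0.png');b=cv2.imread('pics/top0.png')
cv2.imwrite('pics/s1.png',cv2.resize(a[190:330,180:330],None,fx=5,fy=4.2,interpolation=2)[:600])
cv2.imwrite('pics/t1.png',cv2.resize(b[150:290,150:310],None,fx=4.2,fy=4.2,interpolation=2))
cv2.imwrite('pics/t2.png',cv2.resize(b[200:310,300:410],None,fx=5,fy=5,interpolation=2))
```

```text
(no output)
```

View pics/s1.png

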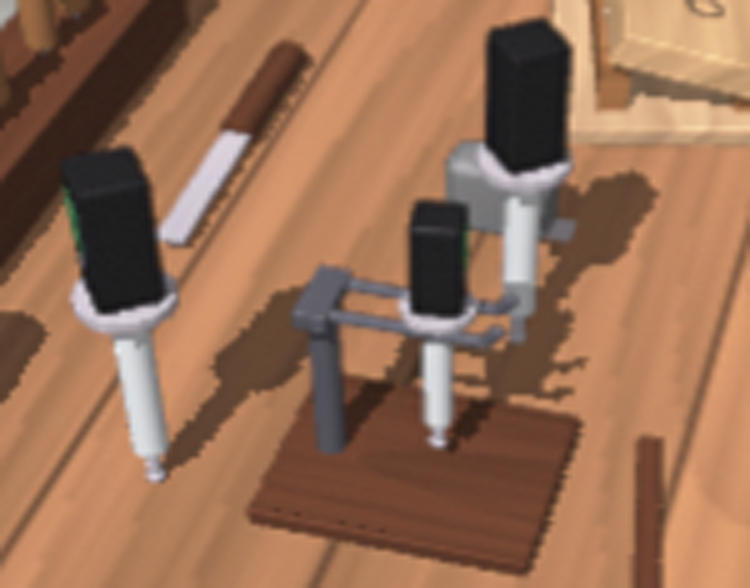

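View pics/t1.png

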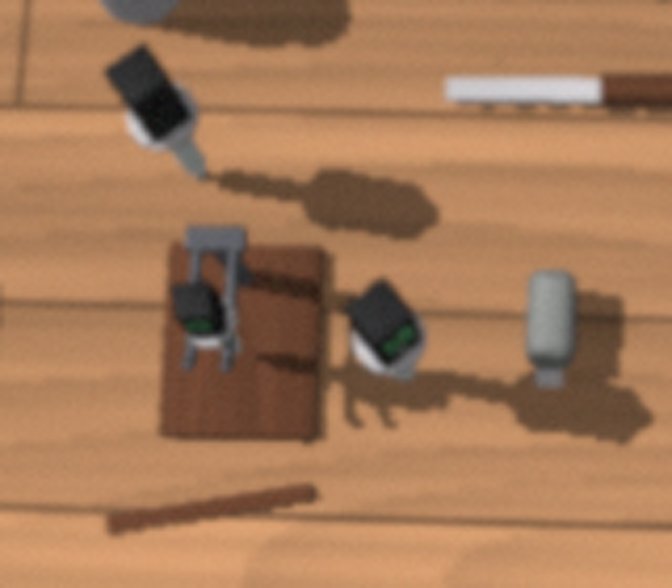

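View pics/t2.png

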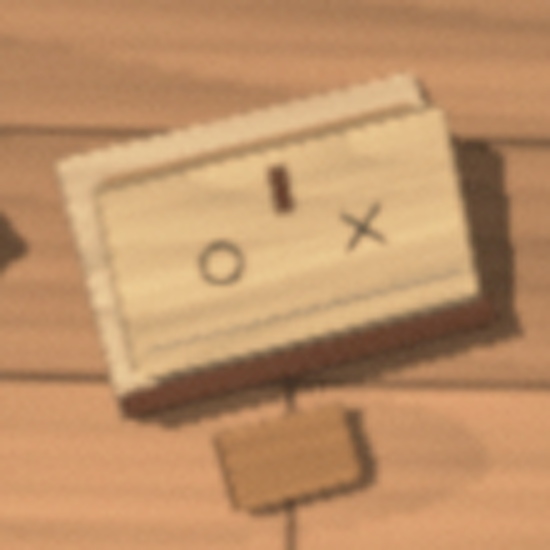

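Run:
```python
from h import *
np.set_printoptions(precision=4,suppress=True)
P={c:vision.read_camera(c) for c in ['side','top']}
import pickle; pickle.dump({c:{k:P[c][k] for k in P[c]} for c in P},open('cal.pkl','wb'))
t=P['top']
def at(p,uv,z):
    o,v=ray(p,uv); return o+v*(z-o[2])/v[2]
C=at(t,(344.4,252.6),.084);X=at(t,(372.6,245.6),.084);print('circle',C,'cross',X,np.linalg.norm(C-X),np.degrees(np.arctan2(-(C-X)[0],(C-X)[1])))
import cv2
im=cv2.cvtColor(P['side']['frame'],cv2.COLOR_RGB2BGR)
cv2.imwrite('pics/s2.png',cv2.resize(im[145:235,280:370],None,fx=6,fy=6,interpolation=2))
im=cv2.cvtColor(t['frame'],cv2.COLOR_RGB2BGR)
# overlay handle model and stand
def box(p,im,c,yaw,hx,hy,z0,z1,f,u0,v0):
    Rz=R.from_euler('z',yaw,degrees=True).as_matrix()
    for z in (z0,z1):
        q=np.array([[sx*hx,sy*hy,0] for sx,sy in((-1,-1),(-1,1),(1,1),(1,-1))])@Rz.T+[c[0],c[1],z]
        uv=(proj(p,q)-[u0-.5,v0-.5])*f
        cv2.polylines(im,[uv.astype(int)],True,(0,255,255) if z==z1 else (0,120,255),1)
for c,(u0,v0,u1,v1) in {'top':(180,190,240,270),'side':(220,220,310,330)}.items():
    f=7 if c=='top' else 5
    m=cv2.cvtColor(P[c]['frame'],cv2.COLOR_RGB2BGR)[v0:v1,u0:u1]
    m=cv2.resize(m,None,fx=f,fy=f,interpolation=2)
    raw=m.copy()
    box(P[c],m,(.5415,.227),0,.013,.013,.161,.231,f,u0,v0)
    box(P[c],m,(.5415,.227),0,.075,.06,0,.015,f,u0,v0)
    cv2.imwrite(f'pics/ov_{c}.png',np.hstack([raw,m]) if c=='top' else m)
```

```text
circle [ 0.4826 -0.2023  0.084 ] cross [ 0.5059 -0.2887  0.084 ] 0.08949225805922838 15.092043511243917
```

View pics/s2.png

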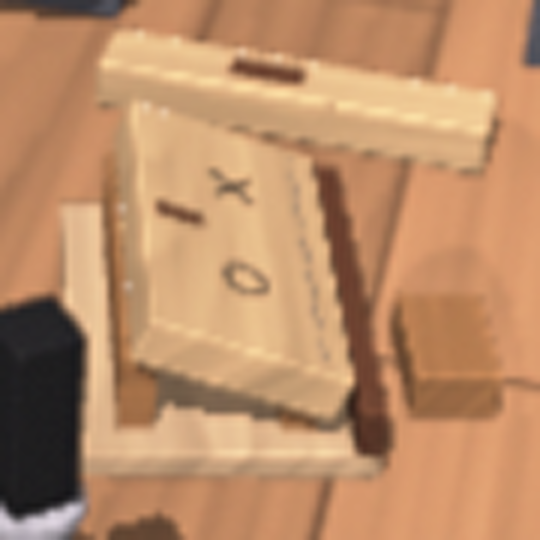

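View pics/ov_top.png

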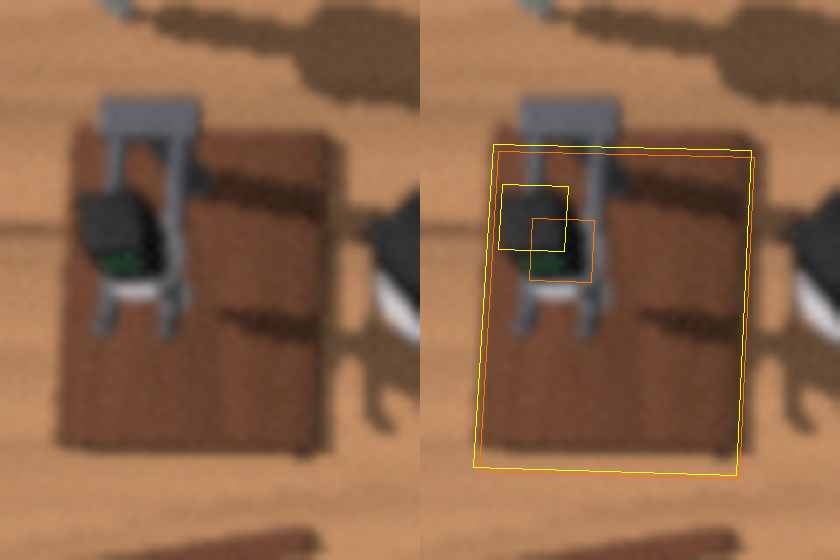

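View pics/ov_side.png

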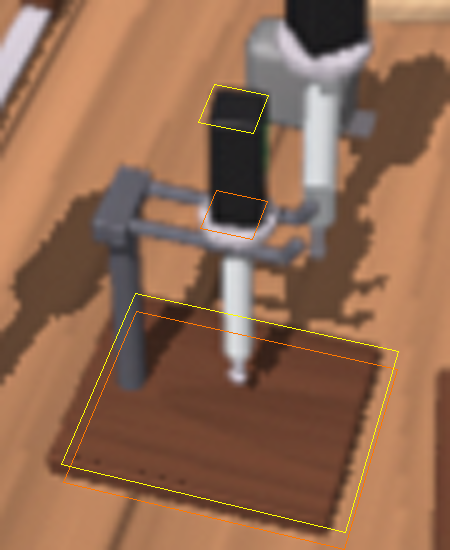

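Request:
play_rows([
  {"slide": [0, 0, -0.04]},
  {"slide": [0, 0, -0.04]},
  {"slide": [0, 0, -0.04]},
  {"slide": [0.025, -0.03, 0]},
  {"slide": [0.025, -0.03, 0]},
  {"slide": [0.025, -0.03, 0]},
  {"slide": [0.025, -0.03, 0]},
  {"slide": [0.025, -0.03, 0]},
  {"slide": [0.025, -0.03, 0]},
], gripper=0.0918)

```text
$.moves[0]: bad value
```

Request:
play_rows([
  {"slide": [0, 0, -0.04], "twist": 0},
  {"slide": [0, 0, -0.04], "twist": 0},
  {"slide": [0, 0, -0.04], "twist": 0},
  {"slide": [0.025, -0.03, 0], "twist": 0},
  {"slide": [0.025, -0.03, 0], "twist": 0},
  {"slide": [0.025, -0.03, 0], "twist": 0},
  {"slide": [0.025, -0.03, 0], "twist": 0},
  {"slide": [0.025, -0.03, 0], "twist": 0},
  {"slide": [0.025, -0.03, 0], "twist": 0},
], gripper=0.0918)

```text
time_s: 1.95
tcp_pos: [0.2469, -0.3996, 0.3662]
eef_rot: [3.117, 0.34, -0.002]
ft_force: [1.5, 0.6, 0.4]
width: 0.0919
```

```bash
cat > st.py <<'E'
from h import *
np.set_printoptions(precision=4,suppress=True)
def st():
    s=bot.observe(); M=R.from_rotvec(s['eef_rot']).as_matrix()
    print('t',round(s['time_s'],2),'tcp',s['tcp_pos'],'psi',round(np.degrees(np.arctan2(M[1,0],M[0,0])),2),'z',M[:,2],'q',s['qpos'],'F',s['ft_force'],'T',s['ft_torque'],'w',round(s['width'],4))
    return s,M
def to(target,psi=None):
    s,M=st(); d=M.T@(np.array(target)-s['tcp_pos']); print('slide',d,'twist',None if psi is None else (np.degrees(np.arctan2(M[1,0],M[0,0]))-psi))
if __name__=='__main__':
    import sys; a=[float(x) for x in sys.argv[1:]]
    if len(a)>=3: to(a[:3],a[3] if len(a)>3 else None)
    else: st()
E
python3 st.py 0.5415 0.227 0.34 10
```

```text
t 1.95 tcp [ 0.2469 -0.3996  0.3662] psi 12.45 z [-0.0009 -0.006  -1.    ] q [ 0.9813  0.0958 -0.0895  1.722   0.0134  1.3201 -0.4646] F [1.4583 0.6027 0.379 ] T [ 0.0495 -0.0336  0.0191] w 0.0919
slide [ 0.4228 -0.5485  0.0222] twist 2.4511548102475818
```

Request:
play_rows([
  {"slide": [0.025, -0.032, 0.001], "twist": 0.2},
  {"slide": [0.025, -0.032, 0.001], "twist": 0.2},
  {"slide": [0.025, -0.032, 0.001], "twist": 0.2},
  {"slide": [0.025, -0.032, 0.001], "twist": 0.2},
  {"slide": [0.025, -0.032, 0.001], "twist": 0.2},
  {"slide": [0.025, -0.032, 0.001], "twist": 0.2},
  {"slide": [0.025, -0.032, 0.001], "twist": 0.2},
  {"slide": [0.025, -0.032, 0.001], "twist": 0.2},
  {"slide": [0.025, -0.032, 0.001], "twist": 0.2},
  {"slide": [0.025, -0.032, 0.001], "twist": 0.2},
])

```text
time_s: 2.78
tcp_pos: [0.4282, -0.0244, 0.3564]
eef_rot: [3.114, 0.278, 0.01]
ft_force: [1.1, -0.5, -0.7]
width: 0.0917
```

```bash
python3 st.py 0.5415 0.227 0.34 10
```

```text
t 2.78 tcp [ 0.4282 -0.0244  0.3564] psi 10.22 z [ 0.0074 -0.0143 -0.9999] q [ 0.4736  0.0628 -0.5766  1.7912  0.0512  1.2921 -1.5084] F [ 1.0623 -0.5292 -0.7205] T [-0.0725 -0.0921 -0.0243] w 0.0917
slide [ 0.156  -0.2276  0.0136] twist 0.21724508468640558
```

Request:
play_rows([
  {"slide": [0.022, -0.032, 0.001], "twist": 0},
  {"slide": [0.022, -0.032, 0.001], "twist": 0},
  {"slide": [0.022, -0.032, 0.001], "twist": 0},
  {"slide": [0.022, -0.032, 0.001], "twist": 0},
  {"slide": [0.022, -0.032, 0.001], "twist": 0},
  {"slide": [0.022, -0.032, 0.001], "twist": 0},
  {"slide": [0.015, -0.02, 0.001], "twist": 0},
  {"slide": [0, 0, 0], "twist": 0},
])

```text
time_s: 3.45
tcp_pos: [0.5398, 0.2302, 0.3469]
eef_rot: [3.118, 0.283, 0.016]
ft_force: [-1.0, -0.5, -0.3]
width: 0.0915
```

```bash
python3 st.py 0.5415 0.227 0.196 10;  python3 - <<'E'
from h import *
for c in ['side','top']:
    p=vision.read_camera(c); save(p,c+'1.png')
    for l in ['handle']:
        print(c,l,[(np.round(d['location'],4).tolist(),round(d['confidence'],2)) for d in vision.place_of(p,l)])
    m=cv2.imread(f'pics/{c}1.png'); u0,v0,f=(180,170,6) if c=='top' else (210,160,5)
    m=cv2.resize(m[v0:v0+(100 if c=='top' else 120),u0:u0+120],None,fx=f,fy=f,interpolation=2)
    yaws=(0,10,20)
    for k,yaw in enumerate(yaws):
        Rz=R.from_euler('z',yaw,degrees=True).as_matrix()
        q=np.array([[sx*.013,sy*.013,0] for sx,sy in((-1,-1),(-1,1),(1,1),(1,-1))])@Rz.T+[.5415,.227,.231]
        cv2.polylines(m,[((proj(p,q)-[u0-.5,v0-.5])*f).astype(int)],True,[(0,0,255),(0,255,0),(255,0,0)][k],1)
    cv2.imwrite(f'pics/h1_{c}.png',m)
E
```

```text
t 3.45 tcp [0.5398 0.2302 0.3469] psi 10.36 z [ 0.0111 -0.0103 -0.9999] q [-0.0164  0.3891 -0.7014  1.4632  0.2672  1.3795 -2.1213] F [-1.0026 -0.5433 -0.2943] T [-0.0221  0.0727 -0.0006] w 0.0915
slide [-0.0003  0.0016  0.1509] twist 0.3601979440531444
side handle [([0.5278, 0.1025, 0.2157], 0.98), ([0.6854, 0.2636, 0.2165], 0.67), ([0.5423, 0.227, 0.1926], 0.63)]
top handle [([0.5291, 0.101, 0.22], 0.84), ([0.6838, 0.2669, 0.2205], 0.58)]
```

View pics/h1_side.png

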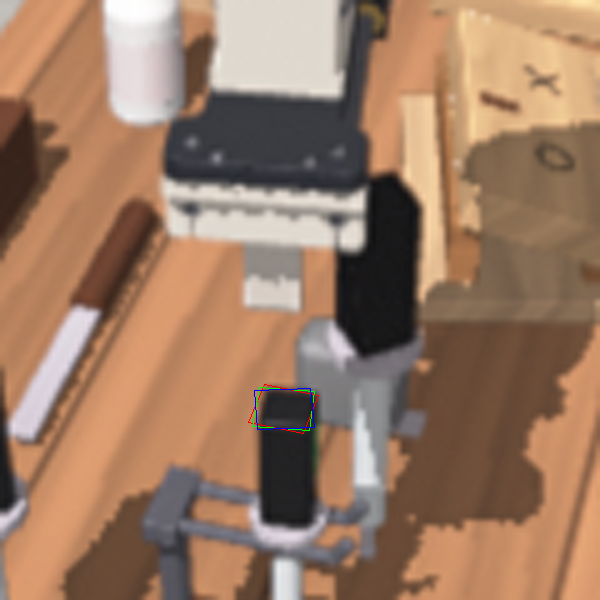

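Request:
play_rows([
  {"slide": [0, 0, 0.03], "twist": 2},
  {"slide": [0, 0, 0.03], "twist": 2},
  {"slide": [0, 0, 0.03], "twist": 2},
  {"slide": [0, 0, 0.02], "twist": 0},
  {"slide": [0, 0, 0], "twist": 0},
])

```text
time_s: 4.07
tcp_pos: [0.5428, 0.2127, 0.2391]
eef_rot: [3.123, 0.082, 0.034]
ft_force: [-0.9, -0.5, -0.3]
width: 0.0916
```

```bash
python3 st.py 0.5415 0.229 0.212 4;  python3 - <<'E'
from h import *
for c in ['side','top']:
    p=vision.read_camera(c); save(p,c+'2.png')
    m=cv2.imread(f'pics/{c}2.png'); u0,v0,f=(160,150,6) if c=='top' else (210,160,5)
    m=cv2.resize(m[v0:v0+(100 if c=='top' else 120),u0:u0+120],None,fx=f,fy=f,interpolation=2)
    cv2.imwrite(f'pics/h2_{c}.png',m)
E
```

```text
t 4.07 tcp [0.5428 0.2127 0.2391] psi 3.03 z [ 0.0223 -0.0169 -0.9996] q [-0.0195  0.4409 -0.6505  1.6534  0.3181  1.1401 -2.2747] F [-0.8736 -0.5157 -0.3431] T [ 0.0078  0.0403 -0.0545] w 0.0916
slide [-0.001  -0.0168  0.0268] twist -0.9738353637692021
```

View pics/h2_side.png

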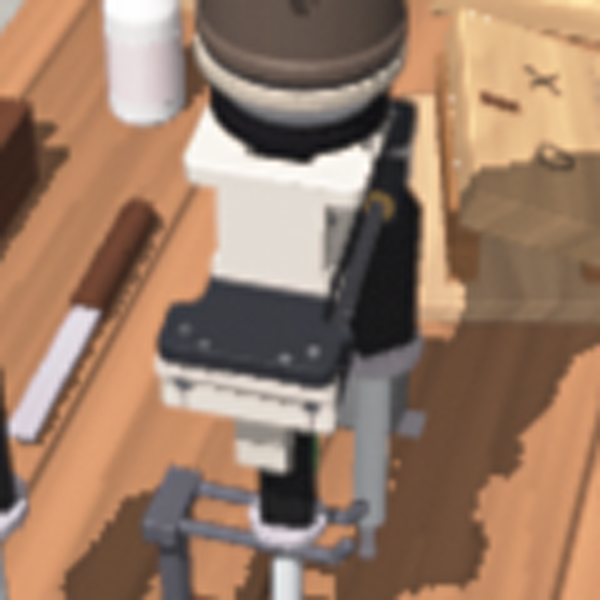

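View pics/h2_top.png

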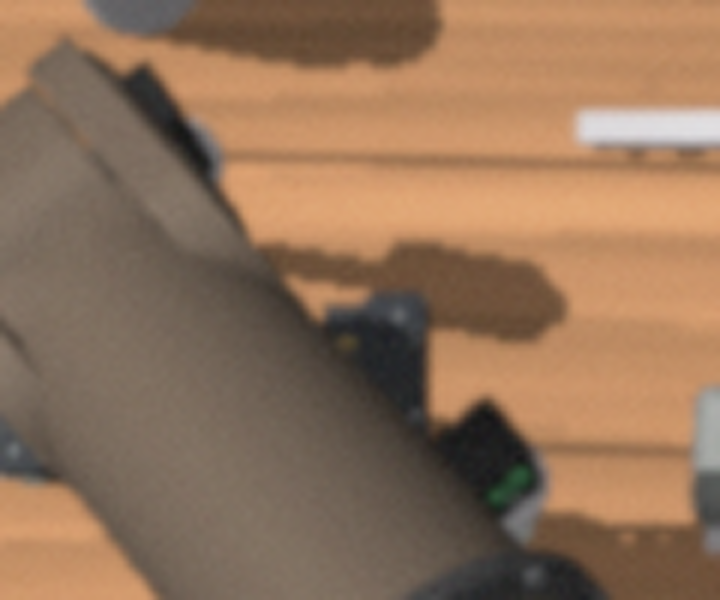

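Request:
play_rows([
  {"slide": [0, -0.009, 0], "twist": 0},
  {"slide": [0, -0.008, 0], "twist": 0},
  {"slide": [0, 0, 0], "twist": 0},
])

```text
time_s: 4.42
tcp_pos: [0.5451, 0.2323, 0.2479]
eef_rot: [3.127, 0.079, 0.051]
ft_force: [-0.6, 0.2, -0.4]
width: 0.0918
```

```bash
python3 st.py 0.5415 0.229 0.212 4
```

```text
t 4.42 tcp [0.5451 0.2323 0.2479] psi 2.9 z [ 0.0327 -0.012  -0.9994] q [-0.0501  0.4436 -0.6531  1.627   0.3217  1.154  -2.3039] F [-0.6356  0.1625 -0.3879] T [0.0583 0.1022 0.019 ] w 0.0918
slide [-0.0049  0.0026  0.0358] twist -1.104150349856892
```

Request:
play_rows([
  {"slide": [-0.003, 0.001, 0.012], "twist": 0},
  {"slide": [-0.002, 0.001, 0.012], "twist": 0},
  {"slide": [0, 0, 0.01], "twist": 0},
  {"slide": [0, 0, 0], "twist": 0},
  {"slide": [0, 0, 0], "twist": 0},
])

```text
time_s: 4.83
tcp_pos: [0.5434, 0.2349, 0.2187]
eef_rot: [3.132, 0.085, 0.065]
ft_force: [-0.6, 0.2, 0.4]
width: 0.092
```

```bash
python3 st.py 0.5415 0.229 0.212 4
```

```text
t 4.83 tcp [0.5434 0.2349 0.2187] psi 3.12 z [ 0.0419 -0.0066 -0.9991] q [-0.0579  0.462  -0.6464  1.6773  0.3442  1.0808 -2.3268] F [-0.6388  0.221   0.423 ] T [0.0668 0.0138 0.0093] w 0.092
slide [-0.0025  0.0057  0.0067] twist -0.8761494656327682
```

Request:
play_rows([
  {"slide": [-0.002, 0.007, 0.005], "twist": 0},
  {"slide": [0, 0, 0], "twist": 0},
  {"slide": [0, 0, 0], "twist": 0},
])

```text
time_s: 5.08
tcp_pos: [0.5425, 0.2279, 0.2147]
eef_rot: [3.133, 0.086, 0.068]
ft_force: [0.7, -0.6, -0.0]
width: 0.0915
```

```bash
python3 st.py 0.5415 0.228 0.212 4
```

```text
t 5.08 tcp [0.5425 0.2279 0.2147] psi 3.16 z [ 0.0435 -0.0056 -0.999 ] q [-0.0454  0.4589 -0.6463  1.6929  0.3448  1.0661 -2.3187] F [ 0.6806 -0.5617 -0.0046] T [0.027  0.0724 0.0083] w 0.0915
slide [-0.0012 -0.0001  0.0027] twist -0.8430949140867354
```

Request:
play_rows([
  {"slide": [0, 0, 0.001], "twist": 0},
  {"slide": [0, 0, 0], "twist": 0},
  {"slide": [0, 0, 0], "twist": 0},
  {"slide": [0, 0, 0], "twist": 0},
  {"slide": [0, 0, 0], "twist": 0},
  {"slide": [0, 0, 0], "twist": 0},
], gripper=0.0)

```text
time_s: 5.58
tcp_pos: [0.5433, 0.2277, 0.2146]
eef_rot: [3.133, 0.084, 0.07]
ft_force: [-0.1, 0.5, -0.5]
width: 0.0563
```

```bash
python3 st.py 0.5415 0.228 0.212 4
```

```text
t 5.58 tcp [0.5433 0.2277 0.2146] psi 3.1 z [ 0.0448 -0.0051 -0.999 ] q [-0.0451  0.459  -0.6457  1.6929  0.3454  1.0646 -2.3191] F [-0.115   0.516  -0.4635] T [0.067  0.0286 0.0358] w 0.0563
slide [-0.0019 -0.0004  0.0025] twist -0.9034373443764632
```

Request:
play_rows([
  {"slide": [0, 0, 0.001], "twist": 0},
  {"slide": [0, 0, 0], "twist": 0},
  {"slide": [0, 0, 0], "twist": 0},
  {"slide": [0, 0, 0], "twist": 0},
  {"slide": [0, 0, 0], "twist": 0},
  {"slide": [0, 0, 0], "twist": 0},
  {"slide": [0, 0, 0], "twist": 0},
])

```text
time_s: 6.17
tcp_pos: [0.5433, 0.228, 0.2136]
eef_rot: [3.134, 0.085, 0.07]
ft_force: [0.2, -0.7, -0.6]
width: 0.0259
```

```bash
python3 st.py 0.5415 0.228 0.212 4
```

```text
t 6.17 tcp [0.5433 0.228  0.2136] psi 3.11 z [ 0.0449 -0.0049 -0.999 ] q [-0.0457  0.4601 -0.6454  1.694   0.3462  1.0624 -2.3199] F [ 0.2007 -0.746  -0.5786] T [ 0.0617  0.0094 -0.0139] w 0.0259
slide [-0.0019 -0.0001  0.0015] twist -0.8863869957741799
```

Request:
play_rows([
  {"slide": [0, 0, -0.008], "twist": 0},
  {"slide": [0, 0, -0.012], "twist": 0},
  {"slide": [0, 0, -0.012], "twist": 0},
  {"slide": [0, 0, -0.012], "twist": 0},
  {"slide": [0, 0, -0.01], "twist": 0},
  {"slide": [0, 0, 0], "twist": 0},
  {"slide": [0, 0, 0], "twist": 0},
])

```text
time_s: 6.75
tcp_pos: [0.5398, 0.2284, 0.2733]
eef_rot: [3.134, 0.086, 0.068]
ft_force: [-0.1, 0.3, -2.9]
width: 0.0256
```

```bash
cat > snap.py <<'E'
from h import *
import sys
n=sys.argv[1]; sw=[int(x) for x in sys.argv[2:6]] if len(sys.argv)>5 else (200,180,120,120)
p=vision.read_camera('side'); save(p,n+'.png'); m=cv2.imread(f'pics/{n}.png')
u,v,w,h=sw; cv2.imwrite(f'pics/{n}c.png',cv2.resize(m[v:v+h,u:u+w],None,fx=600/h,fy=600/h,interpolation=2))
E
python3 st.py; python3 snap.py a1
```

```text
t 6.75 tcp [0.5398 0.2284 0.2733] psi 3.15 z [ 0.0435 -0.0048 -0.999 ] q [-0.0303  0.4064 -0.6655  1.6167  0.2998  1.1819 -2.2791] F [-0.0724  0.2903 -2.8601] T [0.007  0.0629 0.0231] w 0.0256
```

View pics/a1c.png

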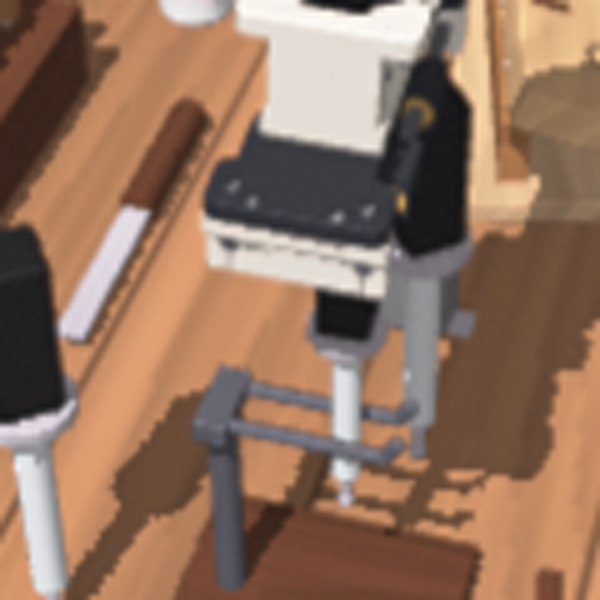

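Request:
play_rows([
  {"slide": [0.01, 0.0005, 0.0005], "twist": 0},
  {"slide": [0.01, 0.0005, 0.0005], "twist": 0},
  {"slide": [0.01, 0.0005, 0.0005], "twist": 0},
  {"slide": [0.006, 0.0003, 0], "twist": 0},
  {"slide": [0, 0, 0], "twist": 0},
  {"slide": [0, 0, 0], "twist": 0},
])

```text
time_s: 7.3
tcp_pos: [0.5803, 0.2275, 0.2703]
eef_rot: [3.132, 0.084, 0.063]
ft_force: [-0.7, 0.9, -1.3]
width: 0.026
```

```bash
python3 st.py; python3 snap.py a2
```

```text
t 7.3 tcp [0.5803 0.2275 0.2703] psi 3.09 z [ 0.0404 -0.0063 -0.9992] q [-0.0404  0.4702 -0.6443  1.5274  0.3254  1.2158 -2.2556] F [-0.7352  0.9122 -1.33  ] T [0.1466 0.1576 0.0619] w 0.026
```

View pics/a2c.png

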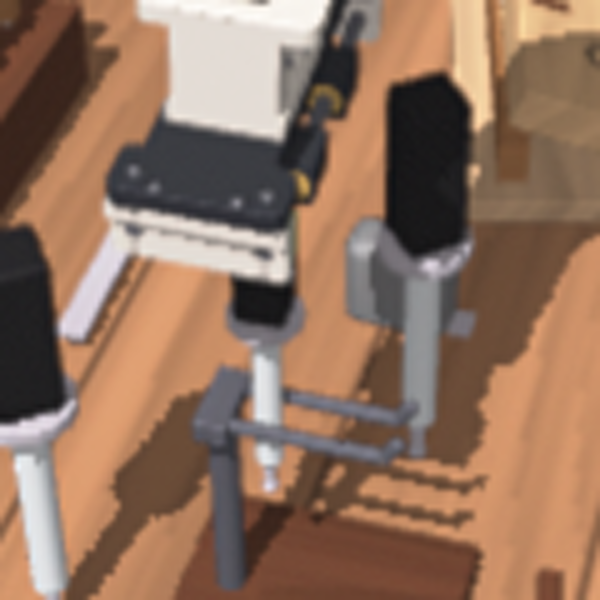

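Request:
play_rows([
  {"slide": [0.008, 0.0004, 0], "twist": 0},
  {"slide": [0.008, 0.0004, 0], "twist": 0},
  {"slide": [0.008, 0.0004, 0], "twist": 0},
  {"slide": [0, 0, 0], "twist": 0},
])

```text
time_s: 7.68
tcp_pos: [0.6034, 0.2283, 0.2703]
eef_rot: [3.132, 0.088, 0.055]
ft_force: [-1.0, 1.0, -1.4]
width: 0.0258
```

```bash
python3 st.py; python3 snap.py a3
```

```text
t 7.68 tcp [0.6034 0.2283 0.2703] psi 3.22 z [ 0.0353 -0.0069 -0.9994] q [-0.0487  0.5084 -0.6335  1.4662  0.3367  1.2451 -2.2376] F [-0.9849  1.0354 -1.4472] T [ 0.0845  0.2913 -0.0123] w 0.0258
```

View pics/a3c.png

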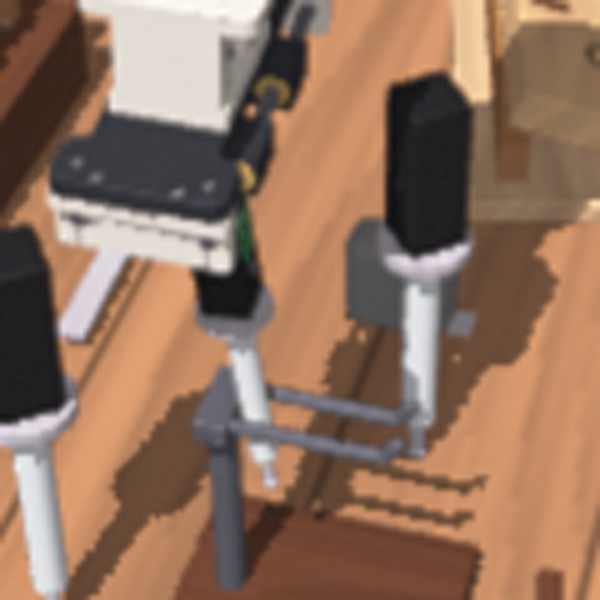

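Request:
play_rows([
  {"slide": [0.007, 0.0004, 0], "twist": 0},
  {"slide": [0.007, 0.0004, 0], "twist": 0},
  {"slide": [0, 0, 0], "twist": 0},
])

```text
time_s: 7.98
tcp_pos: [0.6171, 0.229, 0.2706]
eef_rot: [3.132, 0.09, 0.052]
ft_force: [-2.8, 0.5, -0.5]
width: 0.0263
```

```bash
python3 st.py; python3 snap.py a4 200 180 100 100
python3 - <<'E'
from h import *
for c in ['side','top']:
    p=vision.read_camera(c); save(p,c+'4.png')
    for l in ['handle','tip','probe']:
        print(c,l,[(np.round(d['location'],4).tolist(),round(d['confidence'],2)) for d in vision.place_of(p,l)])
E
```

```text
t 7.98 tcp [0.6171 0.229  0.2706] psi 3.3 z [ 0.0335 -0.0068 -0.9994] q [-0.0539  0.5303 -0.6276  1.4295  0.3431  1.2621 -2.2269] F [-2.8478  0.4831 -0.5077] T [ 0.2258  0.6232 -0.0283] w 0.0263
side handle [([0.5273, 0.1046, 0.2179], 0.81), ([0.6872, 0.267, 0.2171], 0.78)]
side tip [([0.6861, 0.2684, 0.001], 0.41)]
side probe [([0.5691, 0.226, 0.0941], 0.8), ([0.5308, 0.1013, 0.0037], 0.79), ([0.6835, 0.2717, -0.0], 0.69), ([0.54, 0.2252, 0.1555], 0.54)]
top handle [([0.5686, -0.0074, -0.0021], 0.36)]
top tip []
top probe []
```

View pics/a4c.png

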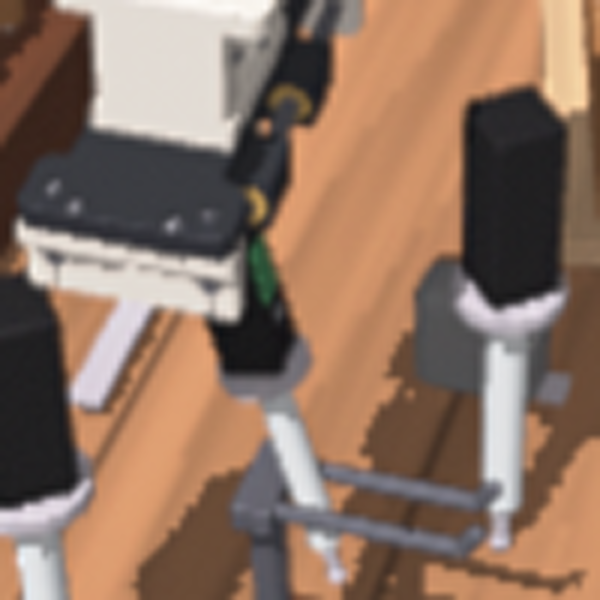

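```bash
cat > tilt.py <<'E'
from h import *
import sys,pickle
P=pickle.load(open('cal.pkl','rb'))['side']
def pl(uv,n,c):
    o,v=ray(P,uv); return o+v*(np.dot(n,np.array(c)-o)/np.dot(n,v))
E
python3 - <<'E'
from tilt import *
n=np.array([0,1,0]);c=[0,.228,0]
for uv in [(337,577),(327,540),(278,402),(302,475)]:
    print(np.round(pl((200+uv[0]/6,180+uv[1]/6),n,c),4))
E
```

```text
[0.5679 0.228  0.1047]
[0.5718 0.228  0.1262]
[0.5905 0.228  0.2003]
[0.5816 0.228  0.1617]
```

Request:
play_rows([
  {"slide": [0.006, 0.0004, 0], "twist": 0},
  {"slide": [0, 0, 0], "twist": 0},
  {"slide": [-0.012, 0, 0], "twist": 0},
  {"slide": [-0.015, 0, 0], "twist": 0},
  {"slide": [0, 0, -0.025], "twist": 0},
  {"slide": [0, 0, -0.03], "twist": 0},
  {"slide": [0, 0, -0.03], "twist": 0},
  {"slide": [0, 0, 0], "twist": 0},
])

```text
time_s: 9.1
tcp_pos: [0.5924, 0.2289, 0.3568]
eef_rot: [3.134, 0.092, 0.052]
ft_force: [-0.2, 1.1, -1.7]
width: 0.0262
```

```bash
python3 st.py; python3 snap.py a5 180 140 120 120
```

```text
t 9.1 tcp [0.5924 0.2289 0.3568] psi 3.38 z [ 0.0335 -0.0046 -0.9994] q [-0.0472  0.4474 -0.6513  1.346   0.293   1.413  -2.2019] F [-0.2159  1.0575 -1.6883] T [ 0.083  -0.1736 -0.006 ] w 0.0262
```

View pics/a5c.png

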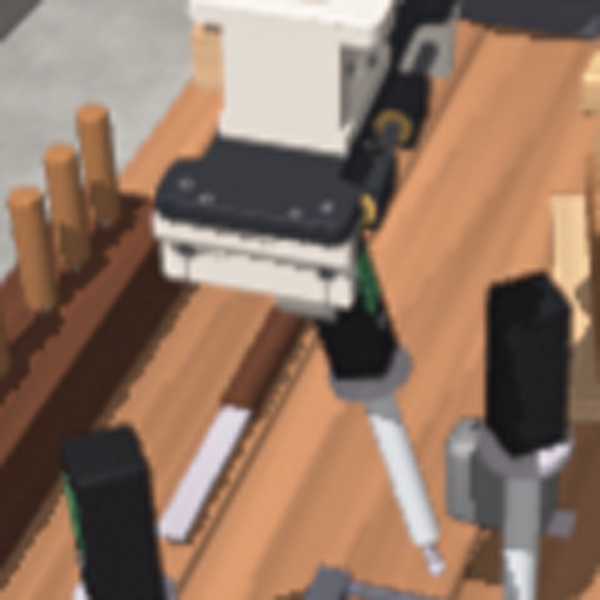

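Run:
```python
from tilt import *
n=np.array([0,1,0]);c=[0,.229,0]
a,b,t=[pl((180+u/5,140+v/5),n,c) for u,v in [(381,400),(426,538),(434,567)]]
print(a,b,t,np.degrees(np.arctan2(a[0]-b[0],a[2]-b[2])),np.linalg.norm(a-b),np.degrees(np.arctan2(a[0]-t[0],a[2]-t[2])),np.linalg.norm(a-t))
```

```text
[0.56398484 0.229      0.29131796] [0.54355064 0.229      0.21200574] [0.53969713 0.229      0.19407068] 14.447625687941777 0.08190228837307631 14.022876047347298 0.10023436374303835
```

Request:
play_rows([
  {"slide": [-0.03, 0, -0.005], "twist": 0},
  {"slide": [-0.035, 0, -0.005], "twist": 0},
  {"slide": [-0.035, 0, -0.005], "twist": 0},
  {"slide": [-0.03, 0, -0.005], "twist": 0},
  {"slide": [-0.03, 0.01, 0], "twist": -3},
  {"slide": [-0.02, 0.02, 0], "twist": -5},
  {"slide": [0, 0.02, 0], "twist": -7},
  {"slide": [0, 0.02, 0], "twist": -7},
])

```text
time_s: 9.82
tcp_pos: [0.4169, 0.1461, 0.3612]
eef_rot: [3.046, 0.692, 0.037]
ft_force: [0.4, 0.1, -1.9]
width: 0.026
```

```bash
python3 st.py 0.43 -0.2 0.36 195
```

```text
t 9.82 tcp [0.4169 0.1461 0.3612] psi 25.6 z [ 0.0271 -0.0123 -0.9996] q [ 0.2049  0.0929 -0.7271  1.759   0.0892  1.2967 -1.6672] F [ 0.4095  0.1186 -1.9317] T [-0.037  -0.0545  0.0167] w 0.026
slide [-0.1377  0.3178  0.0058] twist -169.40105415922642
```

Request:
play_rows([
  {"slide": [-0.009, 0.016, 0], "twist": -7},
  {"slide": [-0.011, 0.015, 0], "twist": -7},
  {"slide": [-0.012, 0.013, 0], "twist": -7},
  {"slide": [-0.014, 0.012, 0], "twist": -7},
  {"slide": [-0.015, 0.01, 0], "twist": -7},
  {"slide": [-0.016, 0.008, 0], "twist": -7},
  {"slide": [-0.017, 0.006, 0], "twist": -7},
  {"slide": [-0.018, 0.004, 0], "twist": -7},
  {"slide": [-0.018, 0.002, 0], "twist": -7},
  {"slide": [-0.018, -0.001, 0], "twist": -7},
])

```text
time_s: 10.65
tcp_pos: [0.4056, -0.051, 0.3569]
eef_rot: [2.06, 2.333, -0.0]
ft_force: [0.8, -0.2, -1.4]
width: 0.0258
```

```bash
python3 st.py 0.43 -0.2 0.36 195
```

```text
t 10.65 tcp [ 0.4056 -0.051   0.3569] psi 97.1 z [ 0.022  -0.0196 -0.9996] q [ 0.5309  0.0092 -0.5465  1.8388  0.0258  1.2734  0.1013] F [ 0.7817 -0.2197 -1.4439] T [ 0.076  -0.1014  0.0163] w 0.0258
slide [-0.151   0.0058  0.0003] twist -97.90062548826747
```

Request:
play_rows([
  {"slide": [-0.012, 0, 0], "twist": -7},
  {"slide": [-0.012, -0.002, 0], "twist": -7},
  {"slide": [-0.012, -0.003, 0], "twist": -7},
  {"slide": [-0.011, -0.005, 0], "twist": -7},
  {"slide": [-0.011, -0.006, 0], "twist": -7},
  {"slide": [-0.01, -0.007, 0], "twist": -7},
  {"slide": [-0.009, -0.008, 0], "twist": -7},
  {"slide": [-0.008, -0.009, 0], "twist": -7},
  {"slide": [-0.007, -0.01, 0], "twist": -7},
  {"slide": [-0.005, -0.011, 0], "twist": -7},
])

```text
time_s: 11.48
tcp_pos: [0.4154, -0.1853, 0.3514]
eef_rot: [0.307, 3.114, -0.036]
ft_force: [0.8, -0.8, -1.2]
width: 0.0261
```

```bash
python3 st.py 0.43 -0.2 0.36 195
```

```text
t 11.48 tcp [ 0.4154 -0.1853  0.3514] psi 168.74 z [ 0.0101 -0.0239 -0.9997] q [ 0.703   0.0956 -0.4514  1.7664  0.0651  1.2739  1.6093] F [ 0.7958 -0.8013 -1.2234] T [ 0.1069 -0.0531  0.0152] w 0.0261
slide [-0.0173 -0.0117 -0.0081] twist -26.26298698405691
```

Request:
play_rows([
  {"slide": [0.004, -0.008, 0], "twist": -6.5},
  {"slide": [0.003, -0.008, 0], "twist": -6.5},
  {"slide": [0.003, -0.008, 0], "twist": -6.5},
  {"slide": [0.003, -0.008, 0], "twist": -5},
  {"slide": [0, 0, 0], "twist": 0},
  {"slide": [0, 0, 0], "twist": 0},
])

```text
time_s: 11.98
tcp_pos: [0.3981, -0.2236, 0.3463]
eef_rot: [0.392, -3.116, 0.038]
ft_force: [-0.4, -0.1, -1.4]
width: 0.0261
```

```bash
python3 st.py 0.409 -0.2225 0.32 195
python3 - <<'E'
from h import *
for c in ['side','top']:
    p=vision.read_camera(c); save(p,c+'6.png')
    for l in ['handle','tip','probe','spot','workpiece']:
        print(c,l,[(np.round(d['location'],4).tolist(),round(d['confidence'],2)) for d in vision.place_of(p,l)])
    m=cv2.imread(f'pics/{c}6.png'); u,v,w,h=(260,70,130,130) if c=='side' else (300,190,120,120)
    cv2.imwrite(f'pics/{c}6c.png',cv2.resize(m[v:v+h,u:u+w],None,fx=600/h,fy=600/h,interpolation=2))
E
```

```text
t 11.98 tcp [ 0.3981 -0.2236  0.3463] psi -165.66 z [ 0.0019 -0.0241 -0.9997] q [ 0.7843  0.1046 -0.4444  1.769   0.0701  1.2689  2.1428] F [-0.4495 -0.1121 -1.4158] T [ 0.2154 -0.0709  0.0016] w 0.0261
slide [-0.0109 -0.001   0.0263] twist -360.663016217002
side handle [([0.4082, -0.2205, 0.3295], 0.83), ([0.6844, 0.2645, 0.216], 0.82), ([0.5307, 0.1047, 0.2166], 0.81)]
side tip [([0.6864, 0.2695, -0.0019], 0.55)]
side probe [([0.6861, 0.2686, 0.0029], 0.81), ([0.5326, 0.1042, 0.0024], 0.69), ([0.4519, -0.2154, 0.1726], 0.56)]
side spot [([0.4809, -0.2027, 0.0808], 0.83)]
side workpiece [([0.5081, -0.2433, 0.0506], 0.66)]
top handle [([0.5311, 0.099, 0.2179], 0.87), ([0.4869, -0.2024, 0.0853], 0.71), ([0.6865, 0.2697, 0.2171], 0.69)]
top tip []
top probe [([0.531, 0.1024, -0.0045], 0.77), ([0.6836, 0.2652, -0.0005], 0.77)]
top spot [([0.4849, -0.2043, 0.0843], 0.82)]
top workpiece [([0.5057, -0.239, 0.0536], 0.97), ([0.3719, -0.2486, -0.0024], 0.64), ([0.5715, -0.0061, -0.0019], 0.34)]
```

View pics/side6c.png

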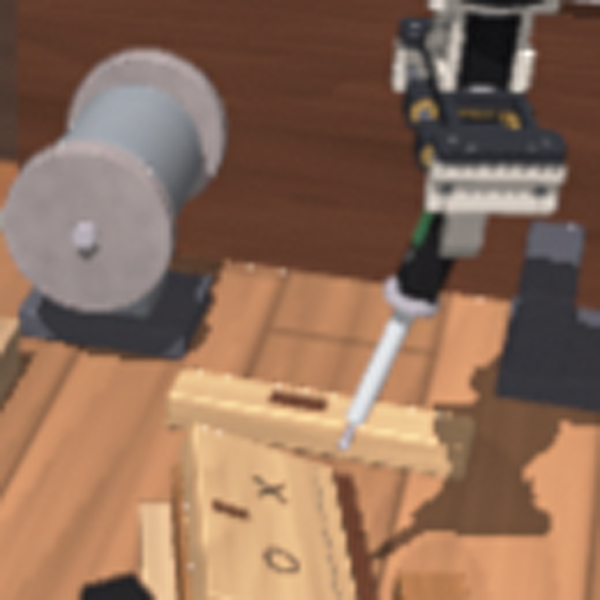

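View pics/top6c.png

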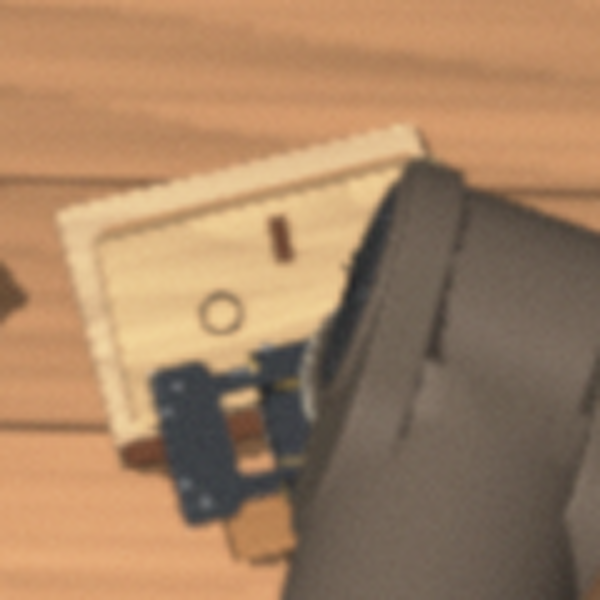

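```bash
cat > ti.py <<'E'
from tilt import *
from st import st
def tipcalc(px):
    s,M=st(); g=s['tcp_pos']-.005*M[:,2]
    t=pl(px,M[:,1],g); a=g-t; a/=np.linalg.norm(a)
    psi=np.radians(15); n=np.array([-np.sin(np.radians(20))*np.cos(psi),-np.sin(np.radians(20))*np.sin(psi),np.cos(np.radians(20))])
    print('tip',t,'len',np.linalg.norm(g-t),'axis',a,'tilt',np.degrees(np.arccos(a[2])),'err deg',np.degrees(np.arccos(a@n)),'n',n,'tip-g in tool',M.T@(t-g))
    return t,n,g,M
if __name__=='__main__':
    tipcalc((float(sys.argv[1]),float(sys.argv[2])))
E
python3 ti.py 334.7 165.8
python3 - <<'E'
from tilt import *
# spot by triangulation
P2=pickle.load(open('cal.pkl','rb'))
print(tri([ray(P2['top'],(344.4,252.6)),ray(P2['side'],(280+247/6,145+278/6))]))
print(tri([ray(P2['top'],(372.6,245.6)),ray(P2['side'],(280+232/6,145+186/6))]))
E
```

```text
t 12.58 tcp [ 0.3986 -0.2232  0.3471] psi -165.46 z [ 0.003  -0.0245 -0.9997] q [ 0.7837  0.1039 -0.4446  1.7678  0.0698  1.2695  2.1456] F [-0.8114  0.1302 -1.5613] T [ 0.14   -0.1134 -0.0011] w 0.0256
tip [ 0.4469 -0.2149  0.1814] len 0.17761811712174905 axis [-0.2718 -0.0462  0.9612] tilt 16.005119555425857 err deg 4.319914714958088 n [-0.3304 -0.0885  0.9397] tip-g in tool [-0.0493  0.      0.1706]
(array([ 0.48110208, -0.20234699,  0.0836717 ]), [0.0015020609961824947, 0.0015020609961825014])
(array([ 0.50506974, -0.28877002,  0.08364545]), [0.0008482785368901818, 0.0008482785368902494])
```

Request:
play_rows([
  {"slide": [0, 0, 0], "twist": -3},
  {"slide": [0, 0, 0], "twist": -3},
  {"slide": [0, 0, 0], "twist": 0},
  {"slide": [0, 0, 0], "twist": 0},
])

```text
time_s: 12.92
tcp_pos: [0.3987, -0.2231, 0.3472]
eef_rot: [0.563, -3.089, 0.039]
ft_force: [0.3, -0.1, -1.5]
width: 0.0258
```

```bash
python3 snap.py a7 290 90 100 100
cat > goal.py <<'E'
from ti import *
def goal(px,h,spot=(.482,-.2028,.0835)):
    t,n,g,M=tipcalc(px); d=np.array(spot)+h*n-t; print('world d',d,'slide',M.T@d,'tip height over face',(t-np.array(spot))@n,'lateral',(t-np.array(spot))-n*((t-np.array(spot))@n))
goal((float(sys.argv[1]),float(sys.argv[2])),float(sys.argv[3]))
E
```

```text
(no output)
```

View pics/a7c.png

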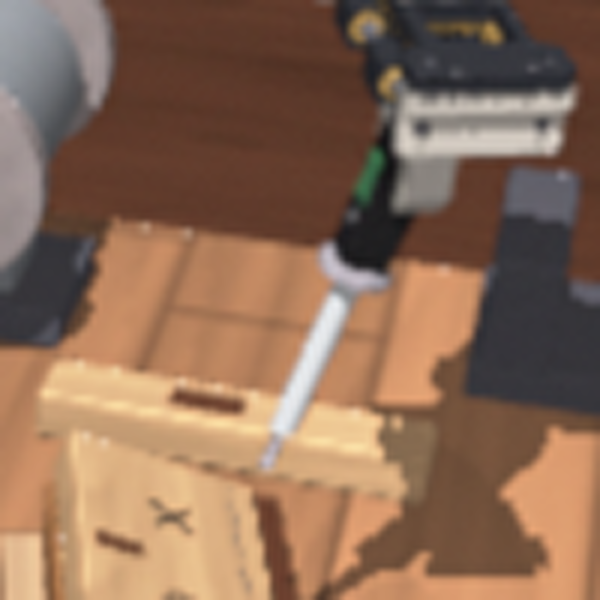

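```bash
python3 goal.py 334.3 167.5 0.03
```

```text
t 12.97 tcp [ 0.3987 -0.2231  0.3472] psi -159.34 z [ 0.0032 -0.0247 -0.9997] q [ 0.7907  0.1045 -0.4527  1.7673  0.071   1.2697  2.251 ] F [ 0.8792  0.4899 -2.0716] T [ 0.1574 -0.0892  0.0326] w 0.026
tip [ 0.447  -0.2093  0.1785] len 0.18083351358342972 axis [-0.267  -0.0758  0.9607] tilt 16.115957695515295 err deg 3.8930000782857603 n [-0.3304 -0.0885  0.9397] tip-g in tool [-0.051  -0.      0.1735]
world d [ 0.0251  0.0038 -0.0668] slide [-0.0252 -0.0037  0.0668] tip height over face 0.10140561831869205 lateral [-0.0015  0.0025 -0.0003]
```

Request:
play_rows([
  {"slide": [-0.005, -0.001, 0.013], "twist": 0},
  {"slide": [-0.005, -0.001, 0.013], "twist": 0},
  {"slide": [-0.005, -0.001, 0.013], "twist": 0},
  {"slide": [-0.005, -0.001, 0.013], "twist": 0},
  {"slide": [-0.005, 0, 0.013], "twist": 0},
  {"slide": [0, 0, 0], "twist": 0},
  {"slide": [0, 0, 0], "twist": 0},
])

```text
time_s: 13.55
tcp_pos: [0.4253, -0.2203, 0.2809]
eef_rot: [-0.545, 3.093, -0.042]
ft_force: [0.3, -0.0, -1.0]
width: 0.0255
```

```bash
python3 st.py; python3 snap.py a8 280 120 100 100
```

```text
t 13.55 tcp [ 0.4253 -0.2203  0.2809] psi -160.02 z [ 0.0056 -0.0263 -0.9996] q [ 0.7473  0.1907 -0.4638  1.8384  0.1204  1.1221  2.1591] F [ 0.3164 -0.0344 -1.0346] T [ 0.1937 -0.139  -0.0052] w 0.0255
```

View pics/a8c.png

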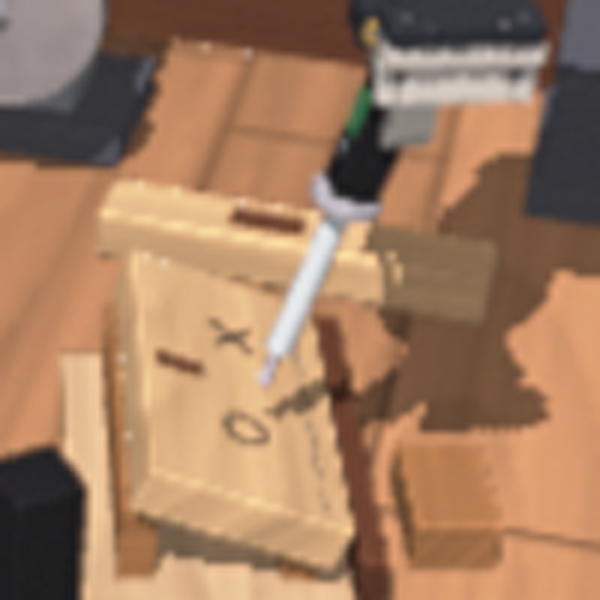

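```bash
python3 goal.py 324.2 183.6 0.006
python3 - <<'E'
from h import *
p=vision.read_camera('side')
for l in ['handle','tip','probe']:
    print(l,[(np.round(d['location'],4).tolist(),round(d['confidence'],2)) for d in vision.place_of(p,l)])
p=vision.read_camera('top');save(p,'top8.png')
for l in ['handle','tip','probe']:
    print(l,[(np.round(d['location'],4).tolist(),round(d['confidence'],2)) for d in vision.place_of(p,l)])
m=cv2.imread('pics/top8.png');cv2.imwrite('pics/top8c.png',cv2.resize(m[200:300,310:410],None,fx=6,fy=6,interpolation=2))
E
```

```text
t 13.6 tcp [ 0.4252 -0.2203  0.281 ] psi -160.02 z [ 0.0055 -0.0262 -0.9996] q [ 0.7475  0.1905 -0.4638  1.8385  0.1203  1.1222  2.1593] F [-0.2638  0.1246 -2.2663] T [ 0.1567 -0.1117  0.0362] w 0.026
tip [ 0.473  -0.2077  0.1124] len 0.18052158855517272 axis [-0.265  -0.0692  0.9618] tilt 15.896819680497703 err deg 4.104756061437008 n [-0.3304 -0.0885  0.9397] tip-g in tool [-0.0499  0.      0.1735]
world d [ 0.007   0.0044 -0.0232] slide [-0.0082  0.0023  0.0232] tip height over face 0.03054600947951436 lateral [ 0.0011 -0.0022  0.0002]
handle [([0.4371, -0.2188, 0.2645], 0.83), ([0.6887, 0.2668, 0.2161], 0.71), ([0.5298, 0.1093, 0.2189], 0.58)]
tip [([0.686, 0.2717, -0.0009], 0.37)]
probe [([0.683, 0.2701, 0.0003], 0.77), ([0.5316, 0.1008, 0.0014], 0.72), ([0.4776, -0.2059, 0.1113], 0.6), ([0.4805, -0.2019, 0.0764], 0.53)]
handle [([0.6853, 0.2698, 0.2199], 0.84), ([0.5301, 0.0965, 0.2175], 0.76)]
tip []
probe [([0.6859, 0.2629, -0.0015], 0.96), ([0.5325, 0.1003, -0.0058], 0.68)]
```

View pics/top8c.png

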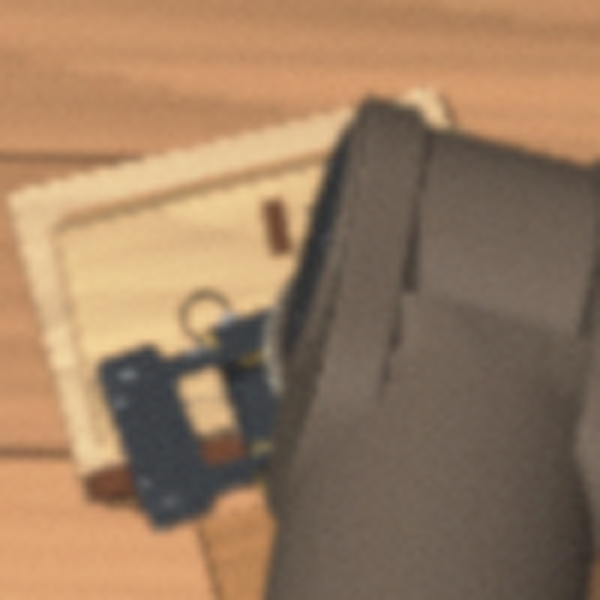

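Request:
play_rows([
  {"slide": [-0.003, 0.001, 0.008], "twist": 0},
  {"slide": [-0.003, 0.001, 0.008], "twist": 0},
  {"slide": [-0.002, 0, 0.006], "twist": 0},
  {"slide": [0, 0, 0], "twist": 0},
  {"slide": [0, 0, 0], "twist": 0},
])

```text
time_s: 14.42
tcp_pos: [0.4331, -0.216, 0.2568]
eef_rot: [-0.545, 3.092, -0.044]
ft_force: [-0.8, -0.1, -2.3]
width: 0.0258
```

```bash
python3 st.py; python3 snap.py a9 290 140 75 75
```

```text
t 14.42 tcp [ 0.4331 -0.216   0.2568] psi -160.0 z [ 0.0069 -0.0272 -0.9996] q [ 0.728   0.2205 -0.4665  1.8663  0.1403  1.0678  2.1246] F [-0.8224 -0.0902 -2.2954] T [ 0.1714 -0.1326 -0.0053] w 0.0258
```

View pics/a9c.png

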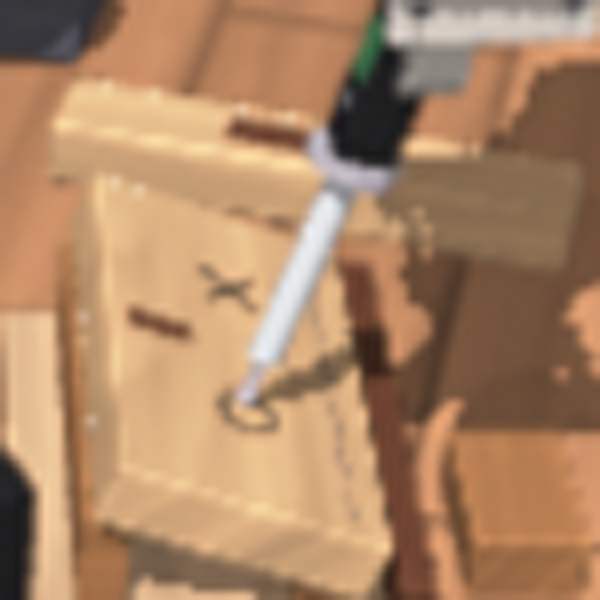

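```bash
python3 goal.py 320 190.6 0.0; python3 goal.py 320 191 0.0
```

```text
t 14.47 tcp [ 0.433  -0.216   0.2568] psi -160.01 z [ 0.0068 -0.0271 -0.9996] q [ 0.7281  0.2205 -0.4665  1.8664  0.1402  1.0679  2.1246] F [-0.3917  0.2531 -2.4743] T [ 0.1416 -0.0782 -0.0102] w 0.0254
tip [ 0.4837 -0.2026  0.0855] len 0.1839605079137133 axis [-0.2761 -0.0721  0.9584] tilt 16.580309936730337 err deg 3.4215129065534726 n [-0.3304 -0.0885  0.9397] tip-g in tool [-0.0528 -0.      0.1762]
world d [-0.0017 -0.0002 -0.002 ] slide [0.0017 0.0004 0.002 ] tip height over face 0.001283010116710875 lateral [0.0021 0.0003 0.0008]
t 14.47 tcp [ 0.433  -0.216   0.2568] psi -160.01 z [ 0.0068 -0.0271 -0.9996] q [ 0.7281  0.2205 -0.4665  1.8664  0.1402  1.0679  2.1246] F [-0.3917  0.2531 -2.4743] T [ 0.1416 -0.0782 -0.0102] w 0.0254
tip [ 0.4836 -0.2027  0.0838] len 0.18552666018833902 axis [-0.2731 -0.071   0.9594] tilt 16.390554152270106 err deg 3.6118392623772158 n [-0.3304 -0.0885  0.9397] tip-g in tool [-0.0526 -0.      0.1779]
world d [-0.0016 -0.0001 -0.0003] slide [0.0015 0.0004 0.0003] tip height over face -0.0002425480688500739 lateral [0.0015 0.0001 0.0005]
```

Request:
play_rows([
  {"slide": [0.003, 0, 0], "twist": 0},
  {"slide": [-0.001, 0, 0.003], "twist": 0},
  {"slide": [0, 0, 0], "twist": 0},
  {"slide": [0, 0, 0], "twist": 0},
])

```text
time_s: 14.8
tcp_pos: [0.431, -0.217, 0.2538]
eef_rot: [-0.545, 3.092, -0.044]
ft_force: [-0.7, -0.1, -1.5]
width: 0.0257
```

```bash
python3 st.py; python3 snap.py a10 290 140 75 75;python3 st.py
```

```text
t 14.8 tcp [ 0.431  -0.217   0.2538] psi -160.02 z [ 0.007  -0.0273 -0.9996] q [ 0.7311  0.2207 -0.4657  1.874   0.1409  1.0597  2.1271] F [-0.6734 -0.1362 -1.545 ] T [ 0.1985 -0.1435  0.0275] w 0.0257
t 14.85 tcp [ 0.4309 -0.217   0.2538] psi -160.02 z [ 0.0069 -0.0272 -0.9996] q [ 0.7311  0.2208 -0.4657  1.8741  0.1409  1.0597  2.1271] F [ 0.082   0.0996 -2.8635] T [ 0.1789 -0.1069  0.0074] w 0.0261
```

View pics/a10c.png

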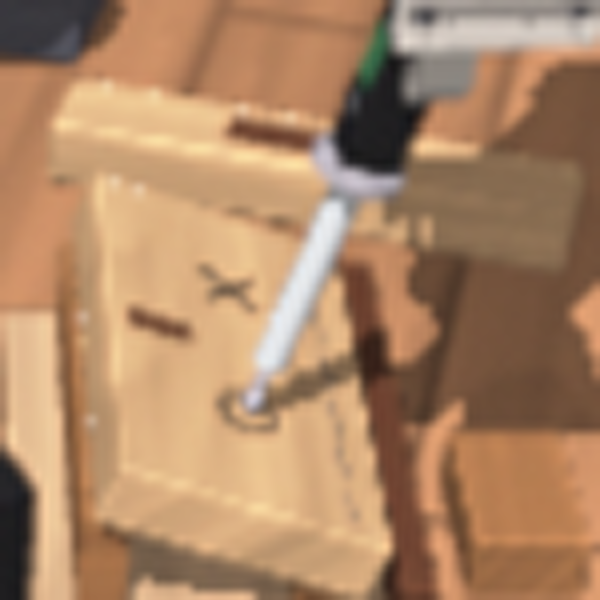

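Request:
play_rows([
  {"slide": [-0.001, 0, 0.003], "twist": 0},
  {"slide": [0, 0, 0], "twist": 0},
  {"slide": [0, 0, 0], "twist": 0},
])

```text
time_s: 15.1
tcp_pos: [0.4322, -0.217, 0.2511]
eef_rot: [-0.544, 3.091, -0.045]
ft_force: [-0.5, -0.7, -0.9]
width: 0.0256
```

```bash
python3 st.py; python3 snap.py a11 290 140 75 75;python3 st.py
```

```text
t 15.1 tcp [ 0.4322 -0.217   0.2511] psi -160.04 z [ 0.0077 -0.0279 -0.9996] q [ 0.7288  0.2246 -0.4655  1.8766  0.1439  1.0531  2.1227] F [-0.5012 -0.7199 -0.8815] T [ 0.2045  0.122  -0.0172] w 0.0256
t 15.15 tcp [ 0.4322 -0.2169  0.2511] psi -160.04 z [ 0.0077 -0.0279 -0.9996] q [ 0.7287  0.2246 -0.4655  1.8766  0.1439  1.053   2.1227] F [-0.868   0.2259 -0.021 ] T [ 0.1637  0.0882 -0.0326] w 0.0258
```

View pics/a11c.png

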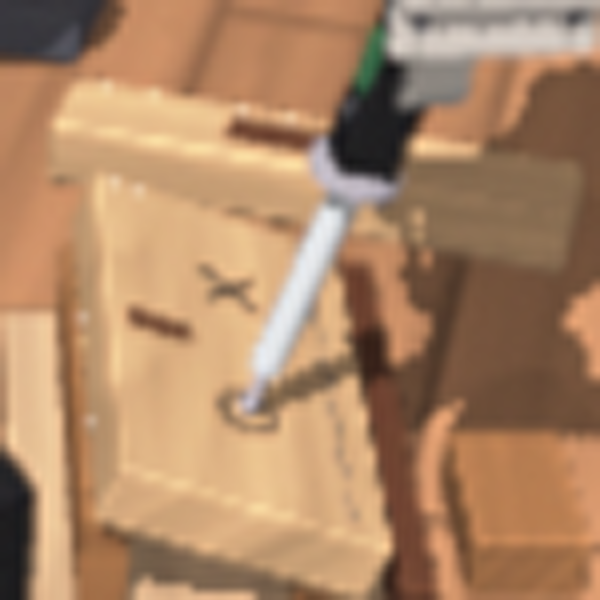

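Request:
play_rows([
  {"slide": [-0.0007, 0, 0.002], "twist": 0},
  {"slide": [0, 0, 0], "twist": 0},
  {"slide": [-0.0007, 0, 0.002], "twist": 0},
  {"slide": [0, 0, 0], "twist": 0},
  {"slide": [0, 0, 0], "twist": 0},
])

```text
time_s: 15.57
tcp_pos: [0.4334, -0.2166, 0.2471]
eef_rot: [-0.544, 3.091, -0.046]
ft_force: [-2.1, -0.7, 2.5]
width: 0.0261
```

```bash
python3 st.py; python3 snap.py a12 290 140 75 75;python3 st.py; python3 snap.py a12b; python3 st.py
```

```text
t 15.57 tcp [ 0.4334 -0.2166  0.2471] psi -160.04 z [ 0.0073 -0.0283 -0.9996] q [ 0.7254  0.2302 -0.4653  1.8803  0.148   1.0449  2.1168] F [-2.0692 -0.6577  2.4616] T [ 0.2878  0.2918 -0.0701] w 0.0261
t 15.62 tcp [ 0.4334 -0.2166  0.2471] psi -160.05 z [ 0.0073 -0.0283 -0.9996] q [ 0.7254  0.2302 -0.4653  1.8803  0.148   1.0449  2.1168] F [-1.3062 -0.1039  2.2916] T [ 0.2574  0.3387 -0.0786] w 0.0259
t 15.67 tcp [ 0.4334 -0.2166  0.2471] psi -160.04 z [ 0.0073 -0.0283 -0.9996] q [ 0.7254  0.2302 -0.4653  1.8803  0.148   1.0449  2.1169] F [-1.2701 -0.8102  1.7579] T [0.2454 0.2758 0.0421] w 0.0257
```

View pics/a12c.png

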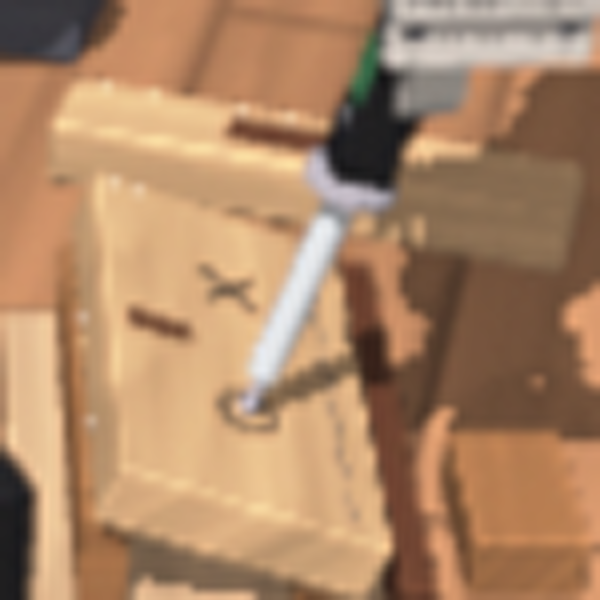

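```bash
python3 ti.py 321.2 190.8
python3 - <<'E'
from h import *
import pickle
from scipy.spatial.transform import Rotation as R
for c in ['side']:
  for k in range(2):
    p=vision.read_camera(c)
    for l in ['handle','probe','offcut']:
        print(l,[(np.round(d['location'],4).tolist(),round(d['confidence'],2)) for d in vision.place_of(p,l)][:4])
s=bot.observe();print(s['ft_force'],s['tcp_pos'])
g=s['tcp_pos']-.005*R.from_rotvec(s['eef_rot']).as_matrix()[:,2]
# overlay of ideal-axis and +-: project lines through g
save(p,'fin.png');m=cv2.imread('pics/fin.png');f=8;u0,v0=290,130
m=cv2.resize(m[v0:v0+75,u0:u0+75],None,fx=f,fy=f,interpolation=2)
t0=np.array([.482,-.2028,.0835])
for til,col in ((12,(0,0,255)),(16,(0,255,0)),(20,(255,0,0))):
    a=np.radians(til);b=np.radians(15);n=np.array([-np.sin(a)*np.cos(b),-np.sin(a)*np.sin(b),np.cos(a)])
    uv=(proj(p,np.array([t0,t0+.12*n]))-[u0-.5,v0-.5])*f
    cv2.line(m,tuple(int(x) for x in uv[0]),tuple(int(x) for x in uv[1]),col,1)
cv2.imwrite('pics/finc.png',m)
E
```

```text
t 15.67 tcp [ 0.4334 -0.2166  0.2471] psi -160.04 z [ 0.0073 -0.0283 -0.9996] q [ 0.7254  0.2302 -0.4653  1.8803  0.148   1.0449  2.1169] F [-1.2701 -0.8102  1.7579] T [0.2454 0.2758 0.0421] w 0.0257
tip [ 0.48   -0.2048  0.0839] len 0.17495620352051117 axis [-0.2664 -0.067   0.9615] tilt 15.945935318001995 err deg 4.063128402486358 n [-0.3304 -0.0885  0.9397] tip-g in tool [-0.0483  0.      0.1682]
handle [([0.6878, 0.2679, 0.2141], 0.82), ([0.4463, -0.213, 0.2297], 0.76), ([0.5295, 0.1047, 0.2181], 0.61)]
probe [([0.6855, 0.2699, 0.0005], 0.88), ([0.5339, 0.1032, 0.0008], 0.8), ([0.4875, -0.2038, 0.075], 0.64)]
offcut [([0.3711, -0.2494, 0.0018], 0.81)]
handle [([0.5307, 0.1044, 0.2153], 0.81), ([0.447, -0.2119, 0.2312], 0.79), ([0.6841, 0.2625, 0.2134], 0.76)]
probe [([0.4852, -0.2014, 0.0776], 0.86), ([0.6853, 0.2687, 0.0011], 0.81), ([0.5317, 0.1027, 0.0014], 0.79)]
offcut [([0.3727, -0.2502, 0.0019], 0.69), ([0.4212, 0.2449, 0.0009], 0.31)]
[-1.53793549  0.45581523  3.42694892] [ 0.43339793 -0.21663168  0.24713202]
```

View pics/finc.png

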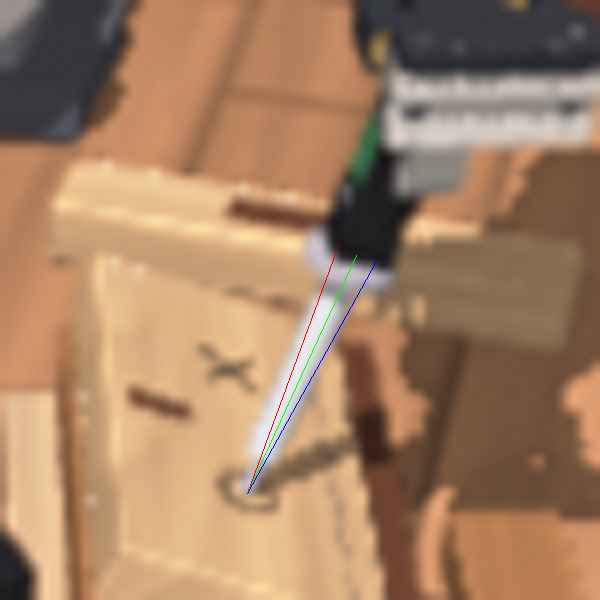

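```bash
cat > ax.py <<'E'
from ti import *
import cv2
def axis(fn,rows,x0,x1):
    im=cv2.imread(fn).astype(float); pts=[]
    for r in rows:
        L=im[r,x0(r):x1(r)]; # barrel: bluish-white: high blue
        w=np.clip(L[:,0]-150,0,None); 
        if w.sum()>0: pts.append(((np.arange(x0(r),x1(r))*w).sum()/w.sum(),r))
    pts=np.array(pts); k=np.polyfit(pts[:,1],pts[:,0],1); res=pts[:,0]-np.polyval(k,pts[:,1])
    print(np.round(pts[:,0],2),'slope',k[0],'rms',res.std())
    s,M=st()
    a=ray(P,(np.polyval(k,rows[0]),rows[0]))[1];b=ray(P,(np.polyval(k,rows[-1]),rows[-1]))[1]
    nc=np.cross(a,b); ax=np.cross(nc,M[:,1]); ax/=np.linalg.norm(ax); ax*=np.sign(ax[2])
    psi=np.radians(15);n=np.array([-np.sin(.349)*np.cos(psi),-np.sin(.349)*np.sin(psi),np.cos(.349)])
    print('axis',ax,'tilt',np.degrees(np.arccos(ax[2])),'err',np.degrees(np.arccos(ax@n)),'inhand',np.degrees(np.arctan2((M.T@ax)[0],-(M.T@ax)[2])))
if __name__=='__main__':
    im=cv2.imread('pics/fin.png')
    for r in range(166,190): print(r,im[r,316:338,0].tolist())
E
python3 ax.py
```

```text
166 [129, 121, 105, 96, 98, 107, 121, 122, 118, 120, 119, 118, 121, 138, 153, 148, 148, 149, 138, 129, 129, 108]
167 [135, 133, 127, 124, 117, 106, 105, 97, 85, 89, 100, 109, 137, 190, 220, 202, 151, 132, 115, 123, 113, 85]
168 [137, 139, 140, 142, 139, 130, 122, 108, 89, 84, 88, 100, 156, 226, 236, 226, 175, 129, 119, 124, 109, 82]
169 [137, 138, 140, 142, 144, 141, 135, 128, 122, 117, 107, 122, 187, 234, 235, 219, 169, 110, 101, 103, 93, 89]
170 [136, 138, 139, 141, 144, 141, 137, 134, 134, 129, 124, 158, 225, 236, 230, 198, 138, 95, 92, 94, 96, 97]
171 [136, 138, 138, 140, 145, 142, 137, 134, 133, 130, 140, 191, 234, 234, 222, 174, 109, 92, 95, 97, 100, 101]
172 [134, 139, 140, 140, 144, 144, 137, 134, 133, 132, 161, 222, 236, 231, 204, 146, 84, 78, 81, 83, 93, 101]
173 [114, 136, 140, 141, 144, 142, 138, 134, 132, 137, 177, 231, 234, 224, 183, 126, 72, 58, 57, 61, 81, 100]
174 [99, 118, 136, 139, 135, 129, 138, 134, 133, 151, 204, 234, 231, 208, 158, 123, 88, 52, 47, 49, 71, 98]
175 [115, 101, 97, 102, 97, 114, 138, 133, 136, 172, 227, 235, 225, 187, 140, 130, 115, 59, 46, 47, 62
[... 818 characters left out ...]
31, 203, 153, 130, 131, 128, 129, 134, 131, 105, 48, 27, 27, 32]
184 [134, 133, 132, 135, 144, 181, 234, 235, 225, 183, 136, 130, 131, 127, 125, 122, 102, 89, 50, 28, 25, 31]
185 [134, 134, 132, 136, 155, 202, 235, 233, 209, 158, 131, 127, 121, 97, 89, 90, 78, 74, 62, 32, 26, 29]
186 [134, 133, 130, 136, 157, 207, 236, 227, 188, 137, 119, 97, 92, 75, 70, 71, 76, 81, 74, 32, 24, 28]
187 [135, 132, 128, 134, 146, 177, 206, 196, 154, 102, 89, 74, 73, 72, 70, 73, 93, 120, 109, 44, 27, 28]
188 [133, 126, 112, 118, 136, 175, 172, 130, 103, 78, 72, 72, 73, 80, 88, 109, 122, 136, 122, 57, 42, 45]
189 [129, 109, 94, 110, 145, 185, 137, 86, 78, 77, 77, 76, 92, 118, 121, 125, 130, 136, 123, 70, 49, 50]
```

Run:
```python
from ax import *
axis('pics/fin.png',list(range(170,185)),lambda r:320,lambda r:334)
axis('pics/a1.png',[0,1],lambda r:0,lambda r:5) if 0 else None
```

```text
[329.29 328.85 328.31 328.02 327.58 327.09 326.66 326.16 325.72 325.2
 324.81 324.21 323.9  323.23 322.98] slope -0.45752993833910754 rms 0.07073177332972755
t 16.07 tcp [ 0.4334 -0.2166  0.2471] psi -160.05 z [ 0.0074 -0.0283 -0.9996] q [ 0.7254  0.2302 -0.4653  1.8804  0.1479  1.0448  2.1168] F [-1.5379  0.4558  3.4269] T [0.2646 0.3409 0.0114] w 0.0256
axis [-0.2656 -0.0667  0.9618] tilt 15.892550521113531 err 4.113122436868714 inhand 15.962839822861023
```

```bash
python3 -c "
from st import *
s,_=st(); print(hand_in()); st()"
```

```text
t 16.07 tcp [ 0.4334 -0.2166  0.2471] psi -160.05 z [ 0.0074 -0.0283 -0.9996] q [ 0.7254  0.2302 -0.4653  1.8804  0.1479  1.0448  2.1168] F [-1.5379  0.4558  3.4269] T [0.2646 0.3409 0.0114] w 0.0256
the job is handed in; nothing more can be done
None
the job is handed in; nothing more can be done
```

I lifted the smallest probe off its fork and handed the job in at about 16 s, still gripped and pressed inside the circle; no verdict came back. The moves allow no tilting of the tool. So I pivoted the probe in the jaws by pushing its barrel gently against the crossbar of its own stand. I then turned the hand half round, carried the probe over and pressed.

**Last checks before hand-in:**
- **Position:** the tip was about 2–3 mm from the circle's centre, from the picture.
- **Squareness:** the barrel-edge fit and the tip position both put the probe about 4° off square. The network's handle and tip positions read worse, nearer 6°. The limit is 8°, so this is the tightest margin.
- **Push:** the vertical force had changed by about 4–5 N since contact, which means the tip is about half-way in. The reading is noisy, by 1 N or so.
- **Grip:** the jaws were holding at 26 mm, and the arm was not moving.
- **Bystanders:** the offcut still read at its starting place. I did not re-measure the pencil, mallet, chisel, tape or loose rail at the end; the arm was not routed near them and I saw nothing move in the pictures.

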